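# Proof-pull the ear of a fired bowl and nest it on the passed stack

## Task

Test the ear of the black bowl that stands in the wooden tray: set it down gently on the cork seat of the green pull tester with its ear over the hook, let go of it, then draw the tester's red-barred pull handle out until the orange pointer stands on the red mark, hold it there for a good second and ease it back home without letting it snap. Then put the bowl gently onto the stack of passed bowls in the stand, nested fully down in the top one with its ear lined up above theirs. Do not pull well past the red mark, and leave the stack, the tin, the small brown bowl and the tools where they are.

Things in the scene. Friction and masses are not known exactly. Their poses are not given: they have to be found in the camera images.
- bowl: black fired-clay bowl to be tested, loose, about 0.36 kg, 58 mm high, starting in the tray with its ear to the tray's -x end; origin at the centre of its underside, z up, +x towards its ear. Stacking shape: a cone from radius 33 mm at the foot to 48 mm at 30 mm height, then a flat ledge out to an upright collar of outer radius 60 mm (30 to 58 mm height)
- bowl_rim (a point): centre of the bowl's mouth, 58 mm above its underside. The rim is an upright wall 8 mm thick (radius 52 to 60 mm), free for 22 mm downwards on the inside and 27 mm on the outside: pinch it from above, one finger inside
- bowl_ear (a point): centre of the hole in the bowl's ear, 71.5 mm from the bowl's axis along its +x, 44 mm above its underside. The ear is a horizontal loop of 10 mm round clay on the collar, reaching 93 mm from the axis, 52 mm wide; the hole is upright, about 23 mm (radial) by 32 mm (across)
- stack_top: upper one of the two passed bowls nested in the stand, loose, same shape and axes as the bowl. A nested bowl sits 28 mm higher than the one under it, its ledge on the lower one's rim, with about 4 mm of play sideways; the cone guides it in
- stack_low: lower one of the two passed bowls, standing on the stand's board
- stack_top_ear (a point): centre of the hole in the upper passed bowl's ear (the lower one's ear is right below)
- stand: fixed plywood stock stand, board 175 x 150 x 12 mm, origin at its underside under the stack; along its +x edge rises a back rest of four dowels and a rail, its front 67 mm from the stack's axis, 127 mm high (level with the rim of a third bowl): no room for a finger on the bowls' +x side. The passed bowls' ears point to the stand's -x; the sides (y) are free
- tray: fixed wooden ware tray 340 x 158 mm, origin under its centre, +x along its length, floor at 10 mm; its two long sides (at +y and -y) are 68 mm high and stand 9 mm from the bowl's collar, level with its rim, leaving no room for a finger there; the ends are open
- rawbowl: bystander: small brown bowl, 84 mm across and 45 mm high, in the tray's far (+x) end about 165 mm behind the bowl's axis
- tester: fixed green pull tester, base plate 400 x 110 x 12 mm, origin on the table under it; its +x is the direction in which the pull handle is drawn out. Along +x: the cork seat, two upright rubber-sleeved stop posts, the grey gauge with hook and dial, the pull handle
- seat (a point): centre of the top of the cork seat (88 mm across, 20 mm above the table): the middle of the bowl's foot belongs here, ear towards the tester's +x; axes as the tester's. Two stop posts (16 mm thick, tops 72 mm above the table) stand 55 mm further along +x and 49.5 mm to either side, 6 mm clear of a bowl set down here; the pull first draws the bowl 8 mm along, against them
- gauge: the grey spring gauge (case 135 x 44 mm, top 48 mm above the table) that carries the hook and the pull handle; it slides freely some 25 mm along the tester's x to take up slack until the hook bears on the ear. White dial on top: a tick each 10 mm of draw, red mark at 40 mm, read by the orange pointer
- hook (a point): on the upright steel hook finger (8 mm thick, top 80 mm above the table), 64 mm above the table, level with the ear's middle when the bowl is on the seat. The finger stands 71.5 mm (give or take 3 mm) from the seat's centre along the tester's +x
- handle (a point): middle of the red crossbar of the steel stirrup (D-shaped) handle: a round bar 14 mm thick and 66 mm long across the tester (along its y), 42 mm above the table and 30 mm above the base plate; inside the stirrup, on the -x side of the bar, a gap 39 mm long and 56 mm wide is free for a finger
- puller (a joint): draw of the pull handle out of the gauge case in m: 0 at home, the pointer is on the red mark at 0.040 (12 N), end stop at 0.062; a spring of 300 N/m pulls it home
- brush_tin: bystander: tin with brushes, 68 mm across
- brush: bystander: brush lying on the table
- pebble: bystander: burnishing pebble, 42 mm
- rib: bystander: wooden scraper 95 x 45 x 8 mm
There are look-alikes about, which are no part of the job. Leave any white look-alike of the bowl alone.

How it is judged (in metres and radians):
On the way, in this order (a step that is already met when the one before it is completed fails the run):
1. the bowl stands on the cork seat with its ear over the hook, let go (horizontal distance between bowl_ear and hook below 0.014 m and horizontal distance between bowl and seat below 0.015 m and z of bowl in the frame of seat between -0.004 and 0.004 m and angle between bowl's own z axis and vertical below 0.08 rad and contact force between the fingers and bowl below 0.1 N), for 0.2 s.
2. the pointer is held on the red mark (draw 36 to 44 mm) with the hook pulling on the ear, for 0.8 s (value of joint puller between 0.036 and 0.044 m and contact force between bowl and gauge above 6 N), for 0.8 s.
3. the gauge is home again and let go, the bowl still on the seat (value of joint puller below 0.006 m and contact force between the fingers and gauge below 0.1 N and horizontal distance between bowl and seat below 0.025 m and angle between bowl's own z axis and vertical below 0.08 rad), for 0.2 s.
At the end, for the whole second after the job is handed in: the bowl is nested fully down in the upper passed bowl (axes within 7 mm, 28 mm higher within 3 mm, tilt under 0.06 rad) with its ear above theirs (holes within 26 mm, about 20 degrees), at rest; the stack is still nested, within 20 mm of its place; the pull handle is home within 6 mm (horizontal distance between bowl and stack_top below 0.007 m and z of bowl in the frame of stack_top between 0.025 and 0.031 m and angle between bowl's own z axis and vertical below 0.06 rad and horizontal distance between bowl_ear and stack_top_ear below 0.026 m and linear speed of bowl below 0.02 m/s and horizontal distance between stack_top and stack_low below 0.007 m and z of stack_top in the frame of stack_low below 0.031 m and distance of stack_low from where it was at the start of the episode below 0.02 m and value of joint puller below 0.006 m); the robot touches nothing.
It fails at once if the pull handle is drawn well past the red mark (more than 50 mm) (value of joint puller above 0.05 m).
It fails at once if the pull handle is let snap back (faster than 0.4 m/s) (velocity of joint puller below -0.4 m/s).
It fails at once if the bowl is dropped (free of the fingers and faster than 0.45 m/s, a fall of some 10 mm) (contact force between the fingers and bowl below 0.1 N and linear speed of bowl above 0.45 m/s).
It fails at once if the bowl is knocked or pressed hard onto the tester or the stack (contact force over 45 N) (contact force between bowl and tester above 45 N or contact force between bowl and stack_top above 45 N).
It fails at once if a bystander is moved more than 30 mm or the tin tipped (distance of any of brush_tin, brush, pebble, rib, rawbowl from where it was at the start of the episode above 0.03 m or angle between brush_tin's own z axis and vertical above 0.3 rad).
It also fails if it takes over 72 s, if anything falls off the work surface, if the arm or the gripper's body presses on something with over 40 N, if the wrist force passes 120 N, or if a joint passes its speed limit or range.

## Robot

A 6-joint arm with a two-finger parallel gripper is mounted at the origin on the work surface. World frame = base frame: x ahead of the robot, y to its left, z up, the work surface at z = 0. Lengths are in mm, angles in rad, forces in N, time in s.
With the tool pointing down it reaches from about 350 to 775 mm from the base axis. Payload 7.3 kg.
Tool frame: the origin (TCP) lies midway between the tips of the shut fingers; the grasp point (between the pads) lies 19 mm behind it; z points along the fingers, y is the line along which they close (so a half turn about z gives the same grasp; the last joint's range is limited). The gripper opens to 92 mm and grips with 3 to 60 N. Pads are 19 mm wide; open, the fingers measure 130 mm over their backs; the gripper's body (75 mm by 190 mm) begins 47 mm behind the grasp point.
Start: joints at [-1.481, 0.342, 1.524, -0, 1.275, -0.146], TCP at [122.672, -510.486, 226.741] pointing down, gripper open.
Joint ranges: [-2.53, 2.53], [-0.77, 2.02], [0.04, 2.7], [-1, 4.14], [0.28, 2.66], [-3.11, 3.11]. Speed limits (rad/s): [2.57, 2.57, 3.14, 3.14, 3.14, 3.14].

## Interface

Orientations are given as [roll, pitch, yaw] about the fixed x, y, z axes, in that order (R = Rz(yaw) Ry(pitch) Rx(roll)).
In Python, from plant import bot gives the robot as it stands.
- The arm moves only by the tool servo_tool, never from a script. Its argument "deltas" is a list of rows, each a list of 2 entries, a list of its own where there are three numbers: the shift along the tool's x, y, z in m, then the turn, a rotation vector about the tool's x, y, z in degrees. A call has 1 to 20 rows; each row shifts and turns the commanded pose from where the row before left it, along the tool's axes as they then stand; what a row does not reach is not made up. A row lasts 1/8 s, in which the tool goes at most 62.5 mm and 10.7 degrees, less where a joint would pass 70% of its speed; a pose out of reach is approached as far as the arm can. A call with a gripper value outside its range is refused whole. "fingers" is the opening, from 0 (shut) to 1 (fully open), set as the call begins (left out, the last holds). The fingers move at their own pace and stop on an object; the grip force is fixed at half the most. Time passes only in rows, so rows that do not move let the fingers close. It gives the time, the measured TCP pose, the force, the opening and the grip force at its end, in the units of the state.
- bot.get_obs(): the state, without advancing time (a new reading comes with each control period).
- bot.capture(name): name is "side" or "top"; returns the picture (400x640x3 uint8, red, green, blue); there is no depth.
- bot.camera_model(name): a dict with "mtx" (3x3 intrinsics, pixels), "xyz" and "rotation" of the camera in the world. Camera axes: x right, y down, z forward; pixel columns grow to the right and rows downward; lengths in mm; the calibration is good to about 2 mm. A picture is of the moment at which its call begins. camera_model takes no time and is no camera call.
- bot.close_job(): hands the job in; it is judged then, once.
The state is a dict: "time": time; "joint_positions": joint angles; "dq": joint speeds; "tau": joint torques, N m; "tool_pos": TCP position; "tcp_rot": TCP orientation; "contact_force": force on the tool from outside, world axes, zero at the start; "moment": the same for the moment, N m; "grip_width": finger opening in mm; "finger_force": force on a finger pad.
Only numpy, scipy, OpenCV 4.12 (cv2) and the standard library are available. Lean on these libraries where they do the work, as an engineer would, in place of code of your own. Each camera call takes 0.05 s, during which the arm holds its last target. There are 200 camera calls.

## Working session

There is one attempt and no reset: what is moved stays moved. The work goes in short steps, Python scripts to look and compute and a tool call to move; the robot and the scene stay as the last step left them, time stands still between calls to the robot, and variables do not carry over. Pictures are saved under pics/ and viewed, at most 10 in all, crops included, and the job is handed in when it is done.

Besides the shell and the picture viewer there is one more tool, called after "Call:" as name([rows], argument=value, ...), one row to a line, values as JSON. servo_tool: Moves the arm, as the interface text tells. Its arguments: {"type":"object","properties":{"deltas":{"type":"array"},"fingers":{"type":"number"}},"required":["deltas"]}

```bash
ls; mkdir -p pics
python3 - <<'E'
from plant import bot
import cv2
o=bot.get_obs(); print(o)
for n in("top","side"):
    im=bot.capture(n); cv2.imwrite(f"pics/{n}0.png",im[:,:,::-1]); print(n,bot.camera_model(n))
E
```

```text
pics
{'time': 0.0, 'joint_positions': array([-1.48099372e+00,  3.42745347e-01,  1.52500664e+00,  1.29613823e-05,
        1.27535696e+00, -1.46002966e-01]), 'dq': array([-0.00057886,  0.00046056, -0.00032587,  0.00020213, -0.00076029,
       -0.0007593 ]), 'tau': array([ 1.63708653e-03, -4.31243634e+01, -2.44217795e+01,  7.20553449e-02,
        5.59853262e-02, -1.14118009e-04]), 'tool_pos': array([ 122.64257947, -510.07408143,  226.03682367]), 'tcp_rot': array([-3.14009430e+00, -2.32859698e-04,  2.35801618e-01]), 'contact_force': array([-0.08170692,  0.12453045, -1.06229335]), 'moment': array([ 0.04989205,  0.02529855, -0.01127408]), 'finger_force': 0.0, 'grip_width': 92.02307220575518}
top {'mtx': array([[404.81812788,   0.        , 318.32887858],
       [  0.        , 404.81812788, 202.35535524],
       [  0.        ,   0.        ,   1.        ]]), 'xyz': array([ 407.82555013,    3.41804804, 1127.97215345]), 'rotation': array([-3.05776612e+00,  2.81394120e-04, -1.57244047e+00])}
side {'mtx': array([[490.01102825,   0.        , 315.27231939],
       [  0.        , 490.01102825, 196.50896037],
       [  0.        ,   0.        ,   1.        ]]), 'xyz': array([-266.78902588, -927.01119112, 1122.95461176]), 'rotation': array([-2.27795413, -0.02231773, -0.67479774])}
```

View pics/top0.png

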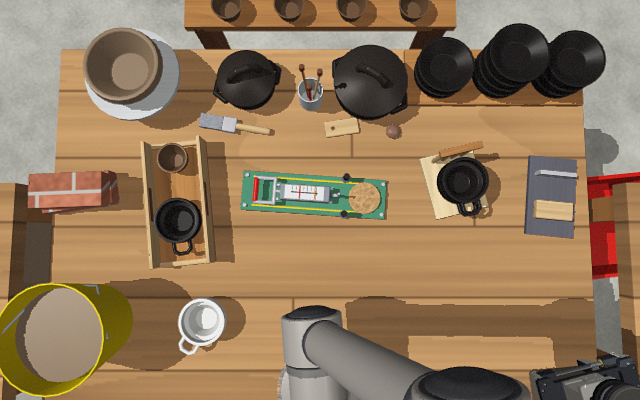

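View pics/side0.png

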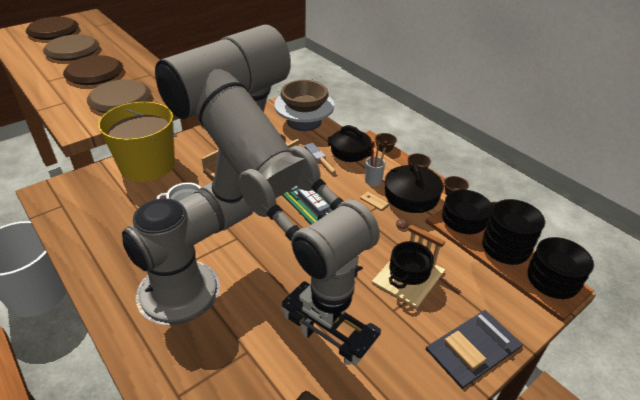

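The top view shows the bowl in the tray at about (178,220) with its ear down-image. The tester has its seat at (364,197) and red handle at (262,190). The stack is at (463,181) with its ear at (470,209). The white look-alike is at (202,322).

```bash
cat > h.py <<'E'
import numpy as np, cv2
from scipy.spatial.transform import Rotation as R
from plant import bot
def ray(n,u,v,z):
    c=bot.camera_model(n); d=R.from_euler('xyz',c['rotation']).as_matrix()@np.linalg.inv(c['mtx'])@np.array([u,v,1.]); 
    return c['xyz']+d*(z-c['xyz'][2])/d[2]
def proj(n,p):
    c=bot.camera_model(n); q=c['mtx']@(R.from_euler('xyz',c['rotation']).as_matrix().T@(np.array(p,float)-c['xyz'])); return q[:2]/q[2]
E
python3 - <<'E'
from h import *
im=cv2.imread('pics/top0.png')
f=lambda x0,y0,w,h,s:cv2.resize(im[y0:y0+h,x0:x0+w],None,fx=s,fy=s,interpolation=cv2.INTER_CUBIC)
a=np.hstack([f(140,130,80,140,4)[:300*2],f(415,130,80,140,4)])
a=np.hstack([f(140,180,80,80,5),f(420,140,80,80,5)])
b=f(238,165,160,40+15,5)
cv2.imwrite('pics/c1.png',np.vstack([a[:320],b])[:600]); print(a.shape,b.shape)
hsv=cv2.cvtColor(im,cv2.COLOR_BGR2HSV)
g=cv2.inRange(hsv,(55,80,40),(85,255,255)); 
n,l,s,c=cv2.connectedComponentsWithStats(g)
for i in range(1,n):
    if s[i,4]>30: print('green',s[i],c[i])
pts=np.argwhere(g)[:,::-1].astype(np.float32); pts=pts[(pts[:,0]>235)&(pts[:,0]<395)&(pts[:,1]>160)&(pts[:,1]<225)]
P=np.array([ray('top',u,v,12)[:2] for u,v in pts],np.float32); print('plate',cv2.minAreaRect(P))
r=cv2.inRange(hsv,(0,150,90),(6,255,255))|cv2.inRange(hsv,(174,150,90),(180,255,255)); r[:,:240]=0;r[:,395:]=0
ys,xs=np.where(r[165:220]); print('red',list(zip(xs,ys+165)))
E
```

```text
(400, 800, 3) (275, 800, 3)
green [241 171 101  45 987] [278.07902736 193.        ]
green [275 179  80  32 930] [321.55913978 195.31182796]
green [347 178  39  41 475] [372.19578947 199.54315789]
green [258 180  15  21 276] [265.09057971 189.59057971]
plate ((523.6965942382812, 17.646530151367188), (396.9201354980469, 108.29067993164062), 85.95509338378906)
red [(np.int64(254), np.int64(178)), (np.int64(255), np.int64(178)), (np.int64(256), np.int64(178)), (np.int64(257), np.int64(178)), (np.int64(254), np.int64(179)), (np.int64(255), np.int64(179)), (np.int64(256), np.int64(179)), (np.int64(257), np.int64(179)), (np.int64(258), np.int64(179)), (np.int64(254), np.int64(180)), (np.int64(255), np.int64(180)), (np.int64(256), np.int64(180)), (np.int64(257), np.int64(180)), (np.int64(258), np.int64(180)), (np.int64(254), np.int64(181)), (np.int64(255), np.int64(181)), (np.int64(256), np.int64(181)), (np.int64(257), np.int64(181)), (np.int64(258), np.int64(181)), (np.int64(254), np.int64(182)), (np.int64(255), np.int64(182)), (np.int64(256), np.int64(182)), (np.int64(257), np.int64(182)),
[... 2084 characters left out ...]
.int64(257), np.int64(195)), (np.int64(299), np.int64(195)), (np.int64(253), np.int64(196)), (np.int64(254), np.int64(196)), (np.int64(255), np.int64(196)), (np.int64(256), np.int64(196)), (np.int64(253), np.int64(197)), (np.int64(254), np.int64(197)), (np.int64(255), np.int64(197)), (np.int64(256), np.int64(197)), (np.int64(253), np.int64(198)), (np.int64(254), np.int64(198)), (np.int64(255), np.int64(198)), (np.int64(256), np.int64(198)), (np.int64(252), np.int64(199)), (np.int64(253), np.int64(199)), (np.int64(254), np.int64(199)), (np.int64(255), np.int64(199)), (np.int64(256), np.int64(199)), (np.int64(253), np.int64(200)), (np.int64(254), np.int64(200)), (np.int64(255), np.int64(200))]
```

View pics/c1.png

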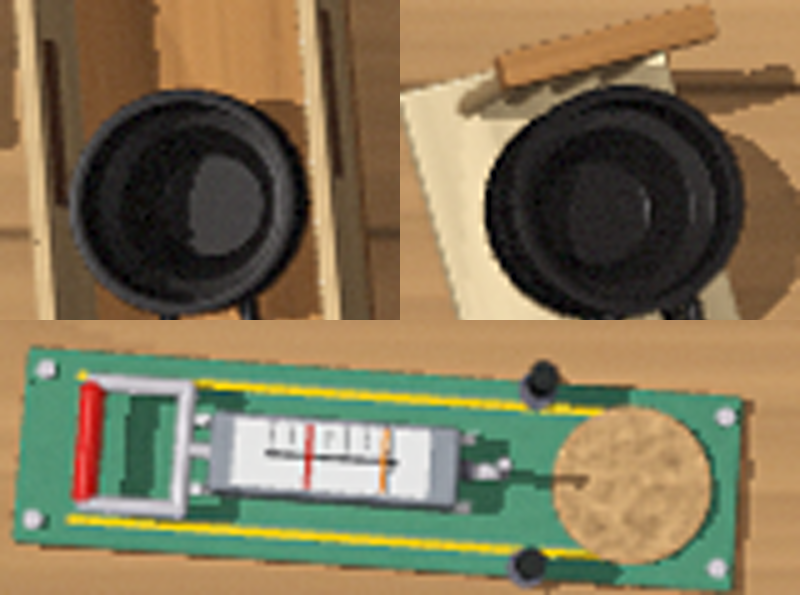

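Close-up: the bowl rim is complete and its ear points down-image. The cork is at about (364.5,198), the hook finger near (337,194), the red bar around (255,189), and the orange pointer sits at home right of the red mark. Next I fit circles and angles.

```bash
cat >> h.py <<'E'
from scipy.optimize import least_squares
def bowl(im,box,zb,thr=62,rad=60):
    """im BGR; box px; zb underside height -> centre xy, ear yaw deg (from ear mask)"""
    x0,y0,x1,y1=box; m=np.zeros(im.shape[:2],np.uint8)
    b=im.astype(int); m[y0:y1,x0:x1]=255*((b.max(2)<thr+30)&(b.max(2)-b.min(2)<18))[y0:y1,x0:x1]
    m=cv2.morphologyEx(m,cv2.MORPH_CLOSE,np.ones((3,3)))
    c=max(cv2.findContours(m,cv2.RETR_EXTERNAL,cv2.CHAIN_APPROX_NONE)[0],key=cv2.contourArea)[:,0]
    P=np.array([ray('top',u,v,zb+58)[:2] for u,v in c]); cam=bot.camera_model('top')['xyz'][:2]
    q=P.mean(0)
    for _ in range(6):
        d=P-q; r=np.hypot(*d.T); o=(q-cam)/np.hypot(*(q-cam)); s=(d@o>-0.1*r)&(abs(r-rad)<7)
        f=least_squares(lambda t:np.hypot(*(P[s]-t[:2]).T)-rad-1.3*0,q,loss='soft_l1'); q=f.x
    E=np.array([ray('top',u,v,zb+44)[:2] for u,v in c]); d=E-q; r=np.hypot(*d.T); k=r>78
    a=d[k].mean(0) if k.any() else np.array([0,0]); return q,np.degrees(np.arctan2(a[1],a[0])),s.sum(),np.std(np.hypot(*(P[s]-q).T)),np.hypot(*(P[s]-q).T).mean(),k.sum(),r.max()
E
python3 - <<'E'
from h import *
np.set_printoptions(precision=1,suppress=True)
im=cv2.imread('pics/top0.png')
print('bowl',bowl(im,(150,190,206,262),10)); print('stack',bowl(im,(432,152,496,222),40))
hsv=cv2.cvtColor(im,cv2.COLOR_BGR2HSV)
m=cv2.inRange(hsv,(10,60,120),(22,200,255)); m[:,:347]=0;m[:,385:]=0;m[:178]=0;m[217:]=0
n,l,s,c=cv2.connectedComponentsWithStats(m); i=1+s[1:,4].argmax(); print('cork',s[i],c[i],ray('top',*c[i],20))
print('handle',ray('top',255.3,189.2,45))
dr=np.array([np.cos(np.radians(86)),np.sin(np.radians(86))])
for u,v in((339,193.6),(337,193.8)): print('hook',ray('top',u,v,80))
for u,v in((346,176),(344,213)): print('post',ray('top',u,v,72))
E
```

```text
bowl (array([450.7, 373.2]), np.float64(-172.9964832256247), np.int64(71), np.float64(1.641660747831166), np.float64(59.6650759455218), np.int64(21), np.float64(88.84838023357766))Traceback (most recent call last):
  File "<stdin>", line 4, in <module>
  File "h.py", line 16, in bowl
    P=np.array([ray('top',u,v,zb+58)[:2] for u,v in c]); cam=bot.camera_model('top')['xyz'][:2]
                ~~~^^^^^^^^^^^^^^^^^
  File "h.py", line 5, in ray
    c=bot.camera_model(n); d=R.from_euler('xyz',c['rotation']).as_matrix()@np.linalg.inv(c['mtx'])@np.array([u,v,1.]);
ValueError: time passes only in moves, steps and waits
```

```bash
python3 - <<'E'
s=open('h.py').read()
s=s.replace("def ray","import functools\n@functools.lru_cache\ndef cm(n): return bot.camera_model(n)\ndef ray",1).replace("c=bot.camera_model(n)","c=cm(n)").replace("cam=bot.camera_model('top')","cam=cm('top')")
open('h.py','w').write(s)
E
cat > m.py <<'E'
from h import *
np.set_printoptions(precision=1,suppress=True)
im=cv2.imread('pics/top0.png')
print('bowl',bowl(im,(150,190,206,262),10)); print('stack',bowl(im,(432,152,496,222),40))
hsv=cv2.cvtColor(im,cv2.COLOR_BGR2HSV)
m=cv2.inRange(hsv,(10,60,120),(22,200,255)); m[:,:347]=0;m[:,385:]=0;m[:178]=0;m[217:]=0
n,l,s,c=cv2.connectedComponentsWithStats(m); i=1+s[1:,4].argmax(); print('cork',s[i],c[i],ray('top',*c[i],20))
print('handle',ray('top',255.3,189.2,45))
for u,v in((339,193.6),(337,193.8)): print('hook',ray('top',u,v,80))
for u,v in((346,176),(344,213)): print('post',ray('top',u,v,72))
E
python3 m.py
```

```text
bowl (array([450.7, 373.2]), np.float64(-172.9964832256247), np.int64(71), np.float64(1.641660747831166), np.float64(59.6650759455218), np.int64(21), np.float64(88.84838023357766))
stack (array([ 551.5, -370.2]), np.float64(-166.88202446232395), np.int64(66), np.float64(1.469666407066002), np.float64(59.780107446900416), np.int64(27), np.float64(91.51599991915478))
cork [349 182  31  32 782] [363.9 197.6] [ 513.9 -121.8   20. ]
handle [534.6 173.2  45. ]
hook [518.7 -50.3  80. ]
hook [518.1 -45.1  80. ]
post [566.  -69.4  72. ]
post [468.5 -63.4  72. ]
```

```bash
cat >> h.py <<'E'
def plan(*pts,yaw=None):
    """pts world mm in turn; prints tool-frame shifts (m) at current (or given) yaw"""
    o=bot.get_obs(); p=o['tool_pos']; Rm=R.from_euler('xyz',o['tcp_rot'])
    if yaw is not None: Rm=R.from_euler('xyz',[np.pi,0,np.radians(yaw)])
    print('t',round(o['time'],2),'p',p.round(1),'rpy',np.degrees(o['tcp_rot']).round(1),'F',o['contact_force'].round(1),'w',round(o['grip_width'],1))
    for q in pts:
        d=Rm.inv().apply(np.array(q)-p)/1000; print('  ->',q,d.round(4),'rows',int(np.ceil(np.linalg.norm(d)/.05))); p=np.array(q)
E
python3 - <<'E'
from h import *
im=cv2.imread('pics/top0.png')
for a,b in(((141,141),(148,268)),((201,137),(214,264))):
    d=ray('top',*b,68)-ray('top',*a,68); print(np.degrees(np.arctan2(-d[1],-d[0])))
plan((470,-200,226),(506.3,380,226),(506.3,380,90),yaw=97)
E
```

```text
5.100438963951121
7.024916825430834
t 0.1 p [ 122.6 -510.1  226.1] rpy [-179.9   -0.    13.5] F [ 1.2  0.4 -0.5] w 91.5
  -> (470, -200, 226) [2.655e-01 3.826e-01 1.000e-04] rows 10
  -> (506.3, 380, 226) [0.5713 0.1067 0.    ] rows 12
  -> (506.3, 380, 90) [-0.    -0.     0.136] rows 3
```

Call:
servo_tool([
  [[0,0,0],[0,0,-10.5]],
  [[0,0,0],[0,0,-10.5]],
  [[0,0,0],[0,0,-10.5]],
  [[0,0,0],[0,0,-10.5]],
  [[0,0,0],[0,0,-10.5]],
  [[0,0,0],[0,0,-10.5]],
  [[0,0,0],[0,0,-10.5]],
  [[0,0,0],[0,0,-10]],
], fingers=0.35)

```text
time: 1.1
tool_pos: [122.6, -510.2, 226.3]
tcp_rot: [3.142, -0.001, 1.699]
contact_force: [-0.5, -0.2, 0.3]
grip_width: 31.8
finger_force: 0.0
```

Call:
servo_tool([
  [[0.0265,0.0383,0],[0,0,0]],
  [[0.0265,0.0383,0],[0,0,0]],
  [[0.0265,0.0383,0],[0,0,0]],
  [[0.0265,0.0383,0],[0,0,0]],
  [[0.0265,0.0383,0],[0,0,0]],
  [[0.0265,0.0383,0],[0,0,0]],
  [[0.0265,0.0383,0],[0,0,0]],
  [[0.0265,0.0383,0],[0,0,0]],
  [[0.0265,0.0383,0],[0,0,0]],
  [[0.0265,0.0383,0],[0,0,0]],
])

```text
time: 2.35
tool_pos: [471.3, -199.5, 226.4]
tcp_rot: [-3.141, -0.0, 1.693]
contact_force: [-0.1, -0.9, 0.6]
grip_width: 31.8
finger_force: 0.0
```

Call:
servo_tool([
  [[0.044,0.0082,0],[0,0,0]],
  [[0.044,0.0082,0],[0,0,0]],
  [[0.044,0.0082,0],[0,0,0]],
  [[0.044,0.0082,0],[0,0,0]],
  [[0.044,0.0082,0],[0,0,0]],
  [[0.044,0.0082,0],[0,0,0]],
  [[0.044,0.0082,0],[0,0,0]],
  [[0.044,0.0082,0],[0,0,0]],
  [[0.044,0.0082,0],[0,0,0]],
  [[0.044,0.0082,0],[0,0,0]],
  [[0.044,0.0082,0],[0,0,0]],
  [[0.044,0.0082,0],[0,0,0]],
  [[0.044,0.0082,0],[0,0,0]],
  [[0,0,0],[0,0,0]],
])

```text
time: 4.1
tool_pos: [505.6, 382.6, 225.3]
tcp_rot: [-3.14, 0.0, 1.697]
contact_force: [-0.8, 0.3, 0.5]
grip_width: 32.3
finger_force: 0.0
```

Run:
```python
from h import *
plan((506.3,380,90),(506.3,380,50))
im=bot.capture('top')[:,:,::-1].copy(); cv2.imwrite('pics/top1.png',im)
im2=bot.capture('side')[:,:,::-1]; cv2.imwrite('pics/s1.png',im2)
```

```text
t 4.1 p [505.6 382.6 225.3] rpy [-179.9    0.    97.2] F [-0.8  0.3  0.5] w 32.3
  -> (506.3, 380, 90) [-0.0026  0.0006  0.1353] rows 3
  -> (506.3, 380, 50) [0.     0.0001 0.04  ] rows 1
```

Call:
servo_tool([
  [[-0.0026,0.0006,0.045],[0,0,0]],
  [[0,0,0.045],[0,0,0]],
  [[0,0,0.035],[0,0,0]],
  [[0,0,0.025],[0,0,0]],
  [[0,0,0.025],[0,0,0]],
  [[0,0,0],[0,0,0]],
])

```text
time: 4.95
tool_pos: [506.4, 375.3, 50.0]
tcp_rot: [-3.137, 0.002, 1.692]
contact_force: [1.4, -0.2, 0.3]
grip_width: 31.9
finger_force: 0.0
```

Call:
servo_tool([
  [[0,0,0],[0,0,0]],
  [[0,0,0],[0,0,0]],
  [[0,0,0],[0,0,0]],
  [[0,0,0],[0,0,0]],
  [[0,0,0],[0,0,0]],
  [[0,0,0],[0,0,0]],
], fingers=0)

```text
time: 5.7
tool_pos: [507.9, 378.1, 52.6]
tcp_rot: [3.14, -0.001, 1.693]
contact_force: [-0.8, 2.5, 6.4]
grip_width: 8.6
finger_force: 29.6
```

Call:
servo_tool([
  [[0,0,-0.01],[0,0,0]],
  [[0,0,-0.02],[0,0,0]],
  [[0,0,-0.03],[0,0,0]],
  [[0,0,-0.03],[0,0,0]],
  [[0,0,-0.03],[0,0,0]],
  [[0,0,-0.02],[0,0,0]],
  [[0,0,0],[0,0,0]],
])

```text
time: 6.58
tool_pos: [507.9, 377.5, 192.9]
tcp_rot: [3.139, -0.0, 1.693]
contact_force: [-0.4, -0.1, -4.1]
grip_width: 8.7
finger_force: 29.1
```

Run:
```python
from h import *
plan()
im=bot.capture('top')[:,:,::-1].copy(); cv2.imwrite('pics/top2.png',im)
im2=bot.capture('side')[:,:,::-1]; cv2.imwrite('pics/s2.png',im2)
p=proj('side',(460,375,150)).astype(int);print(p)
f=lambda i,c,s:cv2.resize(i[max(0,c[1]-60):c[1]+60,max(0,c[0]-66):c[0]+66],(396,360),interpolation=cv2.INTER_CUBIC)
cv2.imwrite('pics/v2.png',np.hstack([f(im,proj('top',(460,375,150)).astype(int),3),f(im2,p,3)]))
```

```text
t 6.58 p [507.9 377.5 192.9] rpy [179.9  -0.   97. ] F [-0.4 -0.1 -4.1] w 8.7
[240 134]
```

View pics/v2.png

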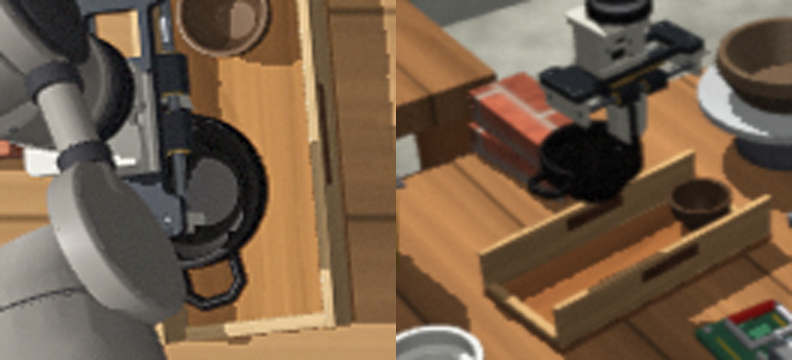

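Bowl hangs level from the gripper by the rim opposite its ear, clear of the tray (ear hole at crop (217,283), left panel).

Call:
servo_tool([
  [[0,0,0],[0,0,5]],
  [[0,0,0],[0,0,9]],
  [[0,0,0],[0,0,9]],
  [[0,0,0],[0,0,9]],
  [[0,0,0],[0,0,9]],
  [[0,0,0],[0,0,9]],
  [[0,0,0],[0,0,9]],
  [[0,0,0],[0,0,9]],
  [[0,0,0],[0,0,9]],
  [[0,0,0],[0,0,9]],
  [[0,0,0],[0,0,9]],
  [[0,0,0],[0,0,6]],
  [[0,0,0],[0,0,0]],
])

```text
time: 8.3
tool_pos: [506.6, 376.9, 189.8]
tcp_rot: [3.139, 0.003, -0.069]
contact_force: [1.1, -1.0, -3.2]
grip_width: 8.9
finger_force: 29.0
```

Run:
```python
from h import *
o=proj('top',(460,375,150)).astype(int)-[66,60]
e=ray('top',o[0]+217/3,o[1]+283/3,192); g=np.array([507.9,377.5]); d=e[:2]-g; print(e,np.hypot(*d),'ear az',np.degrees(np.arctan2(d[1],d[0])))
s=np.array([513.9,-121.8]);dr=np.array([np.cos(np.radians(86)),np.sin(np.radians(86))])
t=s-56*dr; print(t); plan((*t,193))
```

```text
[380.98279002 343.89824555 192.        ] 131.28996949719232 ear az -165.17097932366465
[ 509.99363747 -177.66358681]
t 8.3 p [506.6 376.9 189.8] rpy [179.9   0.2  -3.9] F [ 1.1 -1.  -3.2] w 8.9
  -> (np.float64(509.99363747032896), np.float64(-177.66358681455014), 193) [ 0.0414  0.553  -0.002 ] rows 12
```

Call:
servo_tool([
  [[0.001,0.015,0],[0,0,0]],
  [[0.003,0.04,0],[0,0,0]],
  [[0.003,0.04,0],[0,0,0]],
  [[0.003,0.04,0],[0,0,0]],
  [[0.003,0.04,0],[0,0,0]],
  [[0.003,0.04,0],[0,0,0]],
  [[0.003,0.04,0],[0,0,0]],
  [[0.003,0.04,0],[0,0,0]],
  [[0.003,0.04,0],[0,0,0]],
  [[0.003,0.04,0],[0,0,0]],
  [[0.003,0.04,0],[0,0,0]],
  [[0.003,0.04,0],[0,0,0]],
  [[0.003,0.04,0],[0,0,0]],
  [[0.003,0.04,0],[0,0,0]],
  [[0.001,0.018,0],[0,0,0]],
  [[0,0,0],[0,0,0]],
  [[0,0,0],[0,0,0]],
])

```text
time: 10.42
tool_pos: [509.5, -176.0, 191.6]
tcp_rot: [-3.141, 0.0, -0.069]
contact_force: [0.1, -0.9, -2.6]
grip_width: 9.1
finger_force: 29.0
```

Run:
```python
from h import *
plan()
im=bot.capture('top')[:,:,::-1].copy(); cv2.imwrite('pics/top3.png',im)
im2=bot.capture('side')[:,:,::-1]; cv2.imwrite('pics/s3.png',im2)
f=lambda i,c:(print(c-[50,50]),cv2.resize(i[c[1]-50:c[1]+50,c[0]-50:c[0]+50],(400,400),interpolation=cv2.INTER_CUBIC))[1]
cv2.imwrite('pics/v3.png',np.hstack([f(im,proj('top',(514,-100,150)).astype(int)),f(im2,proj('side',(514,-100,150)).astype(int))]))
```

```text
t 10.43 p [ 509.5 -176.   191.6] rpy [-180.     0.    -3.9] F [ 0.1 -0.9 -2.6] w 9.1
[310 142]
[288 148]
```

View pics/v3.png

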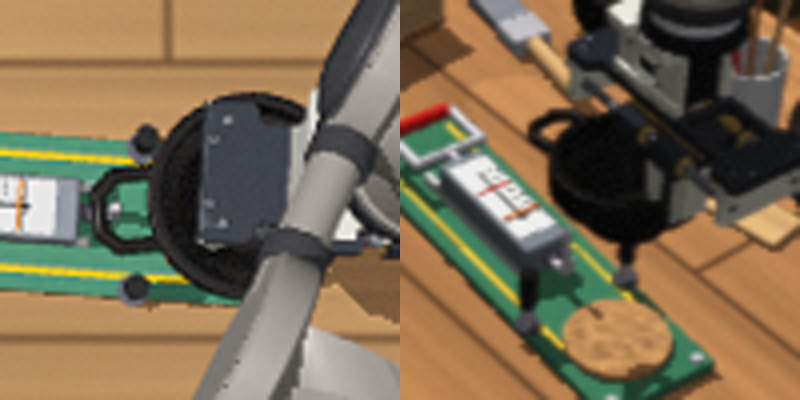

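Hover: rim circle centre around crop (252,196) and ear hole centre (127,211) in the left panel, with the hook visible through the hole. I compute the actual bowl pose now.

Run:
```python
from h import *
np.set_printoptions(precision=1,suppress=True)
im=cv2.imread('pics/top3.png').astype(int)
c=ray('top',310+252/4,142+196/4,208); e=ray('top',310+127/4,142+211/4,194); d=(e-c)[:2]
print(c,e,np.hypot(*d),np.degrees(np.arctan2(d[1],d[0])))
# ear outline mask
m=((im.max(2)<75)&(im.max(2)-im.min(2)<20)).astype(np.uint8)*255; m[:,:330]=0;m[:,362:]=0;m[:180]=0;m[212:]=0
m[:, 348:]=0
n,l,s,cc=cv2.connectedComponentsWithStats(m); i=1+s[1:,4].argmax(); print(s[i],cc[i])
ys,xs=np.where(l==i)
for x in range(s[i][0],348): k=ys[xs==x]; print(x,k.min(),k.max(),k.mean().round(1))
```

```text
[ 511.  -121.5  208. ] [503.9 -50.8 194. ] 71.02672687691823 95.70128294890903
[330 183  18  23 152] [339. 194.]
330 193 196 194.5
331 193 196 194.5
332 191 193 192.0
333 189 200 194.5
334 188 201 193.7
335 187 202 194.5
336 185 202 193.6
337 185 203 194.0
338 184 204 194.0
339 184 204 194.0
340 184 205 195.6
341 184 204 194.0
342 184 204 194.0
343 184 204 194.0
344 184 204 194.0
345 184 204 194.0
346 184 204 195.0
347 183 204 192.6
```

Call:
servo_tool([
  [[0,0,0],[0,0,4.5]],
  [[0,0,0],[0,0,4]],
  [[-0.0063,0.0014,0.02],[0,0,0]],
  [[0,0,0.02],[0,0,0]],
  [[0,0,0],[0,0,0]],
  [[0,0,0],[0,0,0]],
  [[0,0,0],[0,0,0]],
])

```text
time: 11.4
tool_pos: [503.9, -177.0, 152.7]
tcp_rot: [3.141, -0.002, -0.218]
contact_force: [0.1, -0.4, -2.9]
grip_width: 8.3
finger_force: 29.6
```

Run:
```python
from h import *
plan((503,-176,80))
im=bot.capture('top')[:,:,::-1].copy(); cv2.imwrite('pics/top4.png',im)
im2=bot.capture('side')[:,:,::-1]; cv2.imwrite('pics/s4.png',im2)
f=lambda i,c:(print(c-[50,50]),cv2.resize(i[c[1]-50:c[1]+50,c[0]-50:c[0]+50],(400,400),interpolation=cv2.INTER_CUBIC))[1]
# overlay expected rim circle at seat pose, base z=110
v=im.copy(); dr=np.array([np.cos(np.radians(86)),np.sin(np.radians(86))]); s=np.array([513.9,-121.8]); b=110
for a in range(0,360,12):
    q=proj('top',(s[0]+60*np.cos(np.radians(a)),s[1]+60*np.sin(np.radians(a)),b+58)); v[int(round(q[1])),int(round(q[0]))]=(0,0,255)
q=proj('top',(*(s+71.5*dr),b+44));print('hole exp',q); v[int(round(q[1])),int(round(q[0]))]=(255,255,0)
v2=im2.copy()
for a in range(0,360,12):
    q=proj('side',(s[0]+60*np.cos(np.radians(a)),s[1]+60*np.sin(np.radians(a)),b+58)).round().astype(int); v2[q[1],q[0]]=(0,0,255)
q=proj('side',(*(s+71.5*dr),b+44)).round().astype(int); v2[q[1],q[0]]=(255,255,0)
cv2.imwrite('pics/v4.png',np.hstack([f(v,proj('top',(514,-100,110)).astype(int)),f(v2,proj('side',(514,-100,110)).astype(int))]))
```

```text
t 11.4 p [ 503.9 -177.   152.7] rpy [ 1.80e+02 -1.00e-01 -1.25e+01] F [ 0.1 -0.4 -2.9] w 8.3
  -> (503, -176, 80) [-0.0013 -0.0008  0.0727] rows 2
hole exp [340.63197546 190.28640185]
[309 144]
[287 157]
```

View pics/v4.png

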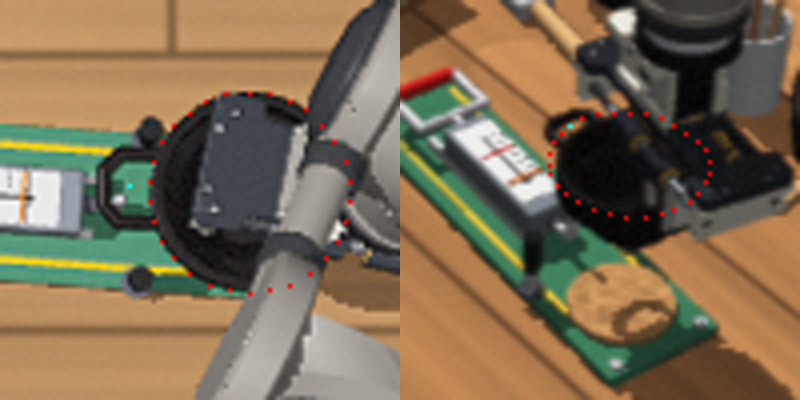

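Overlay (red = rim target, cyan = hole target) agrees with the bowl to about 1 mm in both views, with the hook inside the hole. I lower it.

Call:
servo_tool([
  [[0,0,0.02],[0,0,0]],
  [[0,0,0.02],[0,0,0]],
  [[0,0,0.015],[0,0,0]],
  [[0,0,0.01],[0,0,0]],
  [[0,0,0.008],[0,0,0]],
  [[0,0,0.005],[0,0,0]],
  [[0,0,0],[0,0,0]],
  [[0,0,0],[0,0,0]],
])

```text
time: 12.5
tool_pos: [503.6, -177.1, 74.1]
tcp_rot: [3.141, -0.001, -0.218]
contact_force: [-0.3, -0.4, -4.1]
grip_width: 8.9
finger_force: 29.6
```

Call:
servo_tool([
  [[0,0,0.002],[0,0,0]],
  [[0,0,0.002],[0,0,0]],
  [[0,0,0.002],[0,0,0]],
  [[0,0,0],[0,0,0]],
])

```text
time: 13.0
tool_pos: [503.2, -177.0, 67.5]
tcp_rot: [-3.142, 0.0, -0.218]
contact_force: [-0.3, -0.4, -3.3]
grip_width: 9.0
finger_force: 29.6
```

Call:
servo_tool([
  [[0,0,0.0015],[0,0,0]],
  [[0,0,0.0015],[0,0,0]],
  [[0,0,0],[0,0,0]],
])

```text
time: 13.38
tool_pos: [503.5, -177.2, 64.8]
tcp_rot: [3.141, -0.0, -0.218]
contact_force: [-0.1, -1.1, -1.4]
grip_width: 8.9
finger_force: 29.5
```

Call:
servo_tool([
  [[0,0,0.001],[0,0,0]],
  [[0,0,0.001],[0,0,0]],
  [[0,0,0],[0,0,0]],
])

```text
time: 13.75
tool_pos: [503.4, -177.5, 63.1]
tcp_rot: [3.141, -0.001, -0.218]
contact_force: [-3.5, -3.5, 2.9]
grip_width: 8.9
finger_force: 29.6
```

Call:
servo_tool([
  [[0,0,0.0005],[0,0,0]],
  [[0,0,0],[0,0,0]],
])

```text
time: 14.0
tool_pos: [503.4, -177.5, 63.0]
tcp_rot: [3.141, -0.001, -0.218]
contact_force: [-4.1, -3.4, 7.8]
grip_width: 8.8
finger_force: 29.6
```

Call:
servo_tool([
  [[0,0,0],[0,0,0]],
  [[0,0,0],[0,0,0]],
  [[0,0,0],[0,0,0]],
  [[0,0,0],[0,0,0]],
], fingers=0.3)

```text
time: 14.5
tool_pos: [503.3, -176.8, 62.0]
tcp_rot: [-3.141, 0.0, -0.218]
contact_force: [-0.1, 0.2, -0.1]
grip_width: 27.4
finger_force: 0.0
```

Call:
servo_tool([
  [[0,0,-0.005],[0,0,0]],
  [[0,0,-0.015],[0,0,0]],
  [[0,0,-0.03],[0,0,0]],
  [[0,0,-0.04],[0,0,0]],
  [[0,0,-0.03],[0,0,0]],
])

```text
time: 15.12
tool_pos: [503.8, -177.2, 185.1]
tcp_rot: [3.141, -0.003, -0.218]
contact_force: [0.3, -0.2, -0.5]
grip_width: 27.5
finger_force: 0.0
```

Run:
```python
from h import *
plan((534.6,173.2,150),(534.6,173.2,60),yaw=-4)
```

```text
t 15.12 p [ 503.8 -177.2  185.1] rpy [180.   -0.2 -12.5] F [ 0.3 -0.2 -0.5] w 27.5
  -> (534.6, 173.2, 150) [ 0.0063 -0.3517  0.0351] rows 8
  -> (534.6, 173.2, 60) [ 0.   -0.    0.09] rows 2
```

Call:
servo_tool([
  [[0,0,0],[0,0,-8.5]],
  [[0.0006,-0.035,0],[0,0,0]],
  [[0.0006,-0.035,0],[0,0,0]],
  [[0.0006,-0.035,0],[0,0,0]],
  [[0.0006,-0.035,0],[0,0,0]],
  [[0.0006,-0.035,0],[0,0,0]],
  [[0.0006,-0.035,0],[0,0,0]],
  [[0.0006,-0.035,0],[0,0,0]],
  [[0.0006,-0.035,0],[0,0,0]],
  [[0.0006,-0.035,0.015],[0,0,0]],
  [[0.0006,-0.035,0.02],[0,0,0]],
  [[0,0,0],[0,0,0]],
  [[0,0,0],[0,0,0]],
], fingers=0.4)

```text
time: 16.75
tool_pos: [534.0, 171.4, 148.2]
tcp_rot: [3.141, -0.001, -0.069]
contact_force: [0.7, -0.6, 0.1]
grip_width: 36.6
finger_force: 0.0
```

Run:
```python
from h import *
np.set_printoptions(precision=1,suppress=True)
plan((534.6,173.2,60),(534.6,173.2,27))
im=bot.capture('top')[:,:,::-1].copy(); cv2.imwrite('pics/top5.png',im)
im2=bot.capture('side')[:,:,::-1]; cv2.imwrite('pics/s5.png',im2)
print(bowl(im,(332,165,400,225),20))
v=im.copy(); s=np.array([513.9,-121.8])
q=proj('top',(534.6,173.2,49)).round().astype(int); v[q[1],q[0]]=(255,255,0)
v2=im2.copy(); q=proj('side',(534.6,173.2,49)).round().astype(int); v2[q[1],q[0]]=(255,255,0)
f=lambda i,x,y,w,h:cv2.resize(i[y:y+h,x:x+w],None,fx=4,fy=4,interpolation=cv2.INTER_CUBIC)
c=proj('side',(524,20,50)).astype(int); print(c)
cv2.imwrite('pics/v5.png',np.vstack([f(v,230,165,170,60),f(v2,c[0]-85,c[1]-45,170,90)]))
```

```text
t 16.75 p [534.  171.4 148.2] rpy [180.   -0.1  -4. ] F [ 0.7 -0.6  0.1] w 36.6
  -> (534.6, 173.2, 60) [ 0.  -0.   0.1] rows 2
  -> (534.6, 173.2, 27) [-0. -0.  0.] rows 1
(array([ 518.6, -112. ]), np.float64(90.25434376010617), np.int64(33), np.float64(4.052403021240522), np.float64(60.930958305528804), np.int64(12), np.float64(80.44248265299606))
[315 200]
```

View pics/v5.png

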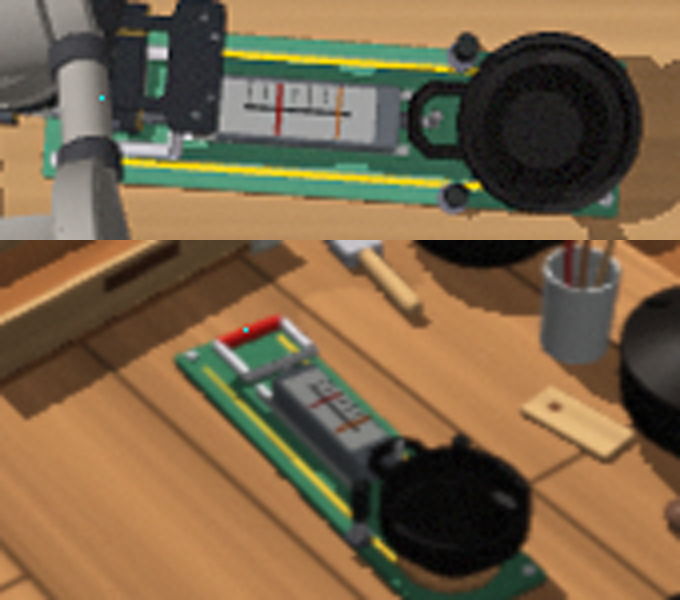

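Bowl sits on the cork with the hook inside its ear hole and clear of the posts. The cyan handle estimate lies on the red bar in the side view. I descend to the bar.

Call:
servo_tool([
  [[0.0005,-0.0018,0.03],[0,0,0]],
  [[0,0,0.03],[0,0,0]],
  [[0,0,0.025],[0,0,0]],
  [[0,0,0.02],[0,0,0]],
  [[0,0,0.016],[0,0,0]],
  [[0,0,0],[0,0,0]],
  [[0,0,0],[0,0,0]],
])

```text
time: 17.73
tool_pos: [535.0, 173.4, 27.0]
tcp_rot: [-3.141, -0.001, -0.07]
contact_force: [-0.3, 0.0, 0.2]
grip_width: 37.0
finger_force: 0.0
```

Call:
servo_tool([
  [[0,0,0],[0,0,0]],
  [[0,0,0],[0,0,0]],
  [[0,0,0],[0,0,0]],
  [[0,0,0],[0,0,0]],
  [[0,0,0],[0,0,0]],
], fingers=0)

```text
time: 18.35
tool_pos: [534.5, 173.5, 26.5]
tcp_rot: [-3.142, -0.001, -0.07]
contact_force: [0.1, 1.1, 1.6]
grip_width: 13.0
finger_force: 30.0
```

Call:
servo_tool([
  [[0,-0.002,0],[0,0,0]],
  [[0,-0.003,0],[0,0,0]],
  [[0,-0.003,0],[0,0,0]],
  [[0,-0.003,0],[0,0,0]],
  [[0,-0.003,0],[0,0,0]],
  [[0,0,0],[0,0,0]],
  [[0,0,0],[0,0,0]],
])

```text
time: 19.23
tool_pos: [535.5, 187.4, 26.4]
tcp_rot: [3.141, -0.0, -0.069]
contact_force: [0.8, -1.7, 5.5]
grip_width: 13.3
finger_force: 30.0
```

Call:
servo_tool([
  [[0,-0.003,0],[0,0,0]],
  [[0,-0.003,0],[0,0,0]],
  [[0,0,0],[0,0,0]],
  [[0,0,0],[0,0,0]],
])

```text
time: 19.73
tool_pos: [535.9, 193.3, 26.4]
tcp_rot: [3.141, -0.0, -0.069]
contact_force: [0.4, -2.1, 5.1]
grip_width: 12.9
finger_force: 30.0
```

Call:
servo_tool([
  [[0,-0.003,0],[0,0,0]],
  [[0,-0.003,0],[0,0,0]],
  [[0,-0.003,0],[0,0,0]],
  [[0,0,0],[0,0,0]],
  [[0,0,0],[0,0,0]],
])

```text
time: 20.35
tool_pos: [536.5, 202.0, 26.3]
tcp_rot: [3.141, -0.0, -0.069]
contact_force: [-0.2, -4.1, 5.4]
grip_width: 12.7
finger_force: 30.0
```

Call:
servo_tool([
  [[0,-0.003,0],[0,0,0]],
  [[0,-0.003,0],[0,0,0]],
  [[0,-0.003,0],[0,0,0]],
  [[0,-0.003,0],[0,0,0]],
  [[0,0,0],[0,0,0]],
  [[0,0,0],[0,0,0]],
])

```text
time: 21.1
tool_pos: [537.3, 213.3, 26.3]
tcp_rot: [3.14, -0.0, -0.069]
contact_force: [-0.4, -6.3, 6.2]
grip_width: 13.0
finger_force: 30.0
```

```bash
cat > dial.py <<'E'
from h import *
# pointer/red-mark position along tester x from both views
dr=np.array([np.cos(np.radians(86)),np.sin(np.radians(86))]); s=np.array([513.9,-121.8])
plan()
for n in('top','side'):
    im=bot.capture(n)[:,:,::-1].copy(); cv2.imwrite(f'pics/{n}_{bot.get_obs()["time"]:.2f}.png',im)
    hsv=cv2.cvtColor(im,cv2.COLOR_BGR2HSV); box=[proj(n,(*(s+t*dr+k*np.array([-dr[1],dr[0]])),49)) for t in(90,270) for k in(-22,22)]
    M=np.zeros(im.shape[:2],np.uint8); cv2.fillConvexPoly(M,cv2.convexHull(np.array(box).round().astype(np.int32)),255)
    for nm,lo,hi in(('red',0,6),('red',170,180),('orange',9,20)):
        m=cv2.inRange(hsv,(lo,110,90),(hi,255,255))&M; ys,xs=np.where(m); w=hsv[ys,xs,1].astype(float)
        P=np.array([(ray(n,u,v,49)[:2]-s)@dr for u,v in zip(xs,ys)]); 
        if len(P): print(n,nm,len(P),np.median(P).round(1),np.unique((P/3).round()*3,return_counts=True))
E
python3 dial.py
```

```text
t 21.1 p [537.3 213.3  26.3] rpy [179.9  -0.   -4. ] F [-0.4 -6.3  6.2] w 13.0
top red 14 192.4 (array([192., 195.]), array([12,  2]))
top orange 10 175.4 (array([174., 177.]), array([6, 4]))
side orange 9 180.0 (array([177., 180., 183.]), array([2, 5, 2]))
```

Call:
servo_tool([
  [[0,-0.003,0],[0,0,0]],
  [[0,-0.003,0],[0,0,0]],
  [[0,-0.003,0],[0,0,0]],
  [[0,-0.003,0],[0,0,0]],
  [[0,-0.002,0],[0,0,0]],
  [[0,0,0],[0,0,0]],
  [[0,0,0],[0,0,0]],
])

```text
time: 22.08
tool_pos: [538.2, 226.3, 26.2]
tcp_rot: [3.138, 0.0, -0.069]
contact_force: [0.7, -10.7, 6.7]
grip_width: 12.9
finger_force: 30.0
```

```bash
python3 dial.py
```

```text
t 22.07 p [538.2 226.3  26.2] rpy [179.8   0.   -4. ] F [  0.7 -10.7   6.7] w 12.9
top red 15 192.6 (array([192., 195.]), array([12,  3]))
top orange 12 189.2 (array([189., 192.]), array([10,  2]))
side red 1 194.9 (array([195.]), array([1]))
side orange 6 192.8 (array([192., 195.]), array([4, 2]))
```

Call:
servo_tool([
  [[0,-0.002,0],[0,0,0]],
  [[0,-0.0015,0],[0,0,0]],
  [[0,0,0],[0,0,0]],
  [[0,0,0],[0,0,0]],
  [[0,0,0],[0,0,0]],
  [[0,0,0],[0,0,0]],
  [[0,0,0],[0,0,0]],
  [[0,0,0],[0,0,0]],
  [[0,0,0],[0,0,0]],
  [[0,0,0],[0,0,0]],
])

```text
time: 23.42
tool_pos: [538.4, 229.5, 26.2]
tcp_rot: [3.138, 0.001, -0.069]
contact_force: [0.5, -12.1, 6.7]
grip_width: 13.0
finger_force: 30.0
```

```bash
python3 dial.py
```

```text
t 23.43 p [538.4 229.5  26.2] rpy [179.8   0.   -4. ] F [  0.5 -12.1   6.7] w 13.0
top red 2 194.3 (array([195.]), array([2]))
top orange 12 192.0 (array([192., 195.]), array([11,  1]))
side orange 10 196.5 (array([195., 198.]), array([5, 5]))
```

Pointer covers the red mark (12.1 N). I hold a little longer, then ease back.

Call:
servo_tool([
  [[0,0,0],[0,0,0]],
  [[0,0,0],[0,0,0]],
  [[0,0,0],[0,0,0]],
  [[0,0,0],[0,0,0]],
  [[0,0.002,0],[0,0,0]],
  [[0,0.004,0],[0,0,0]],
  [[0,0.004,0],[0,0,0]],
  [[0,0.004,0],[0,0,0]],
  [[0,0.004,0],[0,0,0]],
  [[0,0.004,0],[0,0,0]],
  [[0,0.004,0],[0,0,0]],
  [[0,0.004,0],[0,0,0]],
  [[0,0.004,0],[0,0,0]],
  [[0,0.004,0],[0,0,0]],
  [[0,0.002,0],[0,0,0]],
  [[0,0,0],[0,0,0]],
  [[0,0,0],[0,0,0]],
])

```text
time: 25.65
tool_pos: [535.8, 192.1, 26.4]
tcp_rot: [-3.142, -0.001, -0.07]
contact_force: [0.2, -1.3, 4.4]
grip_width: 13.1
finger_force: 30.0
```

```bash
python3 dial.py
```

```text
t 25.65 p [535.8 192.1  26.4] rpy [-180.   -0.   -4.] F [ 0.2 -1.3  4.4] w 13.1
top red 14 192.4 (array([192., 195.]), array([12,  2]))
top orange 12 154.4 (array([153., 156.]), array([7, 5]))
side red 1 194.9 (array([195.]), array([1]))
side orange 8 159.4 (array([156., 159., 162.]), array([1, 5, 2]))
```

Call:
servo_tool([
  [[0,0.003,0],[0,0,0]],
  [[0,0.003,0],[0,0,0]],
  [[0,0.001,0],[0,0,0]],
  [[0,0,0],[0,0,0]],
  [[0,0,0],[0,0,0]],
])

```text
time: 26.38
tool_pos: [535.3, 185.2, 26.4]
tcp_rot: [-3.141, -0.001, -0.07]
contact_force: [-0.4, 0.5, 5.3]
grip_width: 12.7
finger_force: 30.0
```

Call:
servo_tool([
  [[0,0,0],[0,0,0]],
  [[0,0,0],[0,0,0]],
  [[0,0,0],[0,0,0]],
  [[0,0,0],[0,0,0]],
  [[0,0,0],[0,0,0]],
], fingers=0.35)

```text
time: 27.0
tool_pos: [535.1, 184.9, 26.1]
tcp_rot: [3.141, 0.0, -0.07]
contact_force: [-0.5, -0.4, 0.3]
grip_width: 32.1
finger_force: 0.0
```

Call:
servo_tool([
  [[0,0,-0.01],[0,0,0]],
  [[0,0,-0.03],[0,0,0]],
  [[0,0,-0.04],[0,0,0]],
  [[0,0,-0.04],[0,0,0]],
  [[0,0,-0.03],[0,0,0]],
  [[0,0,0],[0,0,0]],
])

```text
time: 27.75
tool_pos: [536.5, 185.3, 179.5]
tcp_rot: [-3.14, -0.006, -0.07]
contact_force: [0.2, 0.6, -0.5]
grip_width: 32.1
finger_force: 0.0
```

```bash
python3 dial.py
python3 - <<'E'
from h import *
import glob,os
np.set_printoptions(precision=1,suppress=True)
im=cv2.imread(max(glob.glob('pics/top_*.png'),key=os.path.getmtime))
b=im[165:235,325:405]
cv2.imwrite('pics/v6.png',cv2.resize(b,None,fx=7,fy=7,interpolation=cv2.INTER_CUBIC))
E
```

```text
t 27.75 p [536.5 185.3 179.5] rpy [-179.9   -0.3   -4. ] F [ 0.2  0.6 -0.5] w 32.1
top red 15 187.5 (array([186., 189.]), array([8, 7]))
top orange 11 147.6 (array([147., 150.]), array([9, 2]))
side red 1 189.3 (array([189.]), array([1]))
side orange 8 152.2 (array([150., 153., 156.]), array([3, 4, 1]))
```

View pics/v6.png

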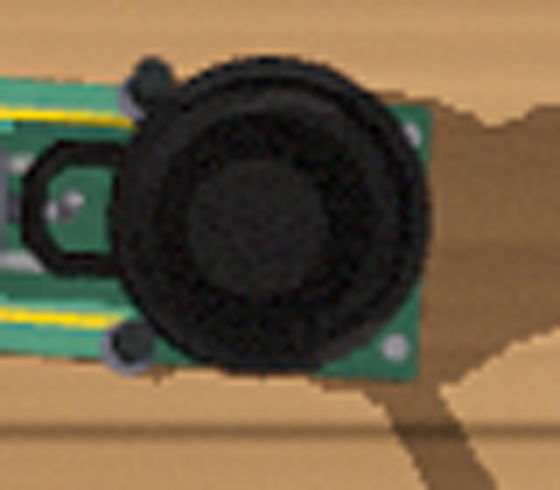

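Handle is home (orange and red are 40 mm apart). The bowl sits flat, drawn against the posts, with rim centre near crop (269,214) and hook free in the hole. I compute the side regrasp.

Run:
```python
from h import *
import glob,os
im=cv2.imread(max(glob.glob('pics/top_*.png'),key=os.path.getmtime)).astype(int)
c=ray('top',325+268.5/7-.4,165+214/7-.4,78)[:2]; print('img centre',c)
e=ray('top',325+75/7-.4,165+208/7-.4,64)[:2]; d=e-c; print(e,np.hypot(*d),np.degrees(np.arctan2(d[1],d[0])))
n=np.array([514.4,-114]); c=(c+n)/2; g=c+56*np.array([np.cos(np.radians(-4)),np.sin(np.radians(-4))]); print(c,g)
plan((*g,180),(*g,61),yaw=86)
```

```text
img centre [ 514.64600251 -112.79182649]
[518.46830551 -41.33847382] 71.55551417097509 86.93795626125818
[ 514.52300125 -113.39591325] [ 570.38658807 -117.30227577]
t 27.85 p [534.8 184.9 176.2] rpy [180.  -0.  -4.] F [-0.5  0.6 -0.2] w 31.8
  -> (np.float64(570.3865880677655), np.float64(-117.30227577490226), 180) [-0.2989  0.0566 -0.0038] rows 7
  -> (np.float64(570.3865880677655), np.float64(-117.30227577490226), 61) [ 0.    -0.     0.119] rows 3
```

Call:
servo_tool([
  [[0,0,0],[0,0,-10]],
  [[0,0,0],[0,0,-10]],
  [[0,0,0],[0,0,-10]],
  [[0,0,0],[0,0,-10]],
  [[0,0,0],[0,0,-10]],
  [[0,0,0],[0,0,-10]],
  [[0,0,0],[0,0,-10]],
  [[0,0,0],[0,0,-10]],
  [[0,0,0],[0,0,-10]],
])

```text
time: 28.98
tool_pos: [534.2, 184.7, 174.5]
tcp_rot: [-3.139, 0.001, 1.507]
contact_force: [0.2, 0.1, 0.2]
grip_width: 32.1
finger_force: 0.0
```

Call:
servo_tool([
  [[-0.043,0.008,0],[0,0,0]],
  [[-0.043,0.008,0],[0,0,0]],
  [[-0.043,0.008,0],[0,0,0]],
  [[-0.043,0.008,0],[0,0,0]],
  [[-0.043,0.008,0],[0,0,0]],
  [[-0.043,0.0085,0],[0,0,0]],
  [[-0.041,0.008,0],[0,0,0]],
  [[0,0,0],[0,0,0]],
  [[0,0,0],[0,0,0]],
])

```text
time: 30.1
tool_pos: [570.0, -116.7, 175.0]
tcp_rot: [-3.139, -0.001, 1.501]
contact_force: [0.8, -0.8, 0.5]
grip_width: 32.1
finger_force: 0.0
```

Run:
```python
from h import *
plan((570.4,-117.3,90),(570.4,-117.3,62))
```

```text
t 30.1 p [ 570.  -116.7  175. ] rpy [-1.799e+02 -1.000e-01  8.600e+01] F [ 0.8 -0.8  0.5] w 32.1
  -> (570.4, -117.3, 90) [-0.0007  0.0007  0.085 ] rows 2
  -> (570.4, -117.3, 62) [-0.      0.0001  0.028 ] rows 1
```

Call:
servo_tool([
  [[-0.0005,0.0005,0.03],[0,0,0]],
  [[0,0,0.03],[0,0,0]],
  [[0,0,0.025],[0,0,0]],
  [[0,0,0.018],[0,0,0]],
  [[0,0,0.01],[0,0,0]],
  [[0,0,0],[0,0,0]],
])

```text
time: 30.85
tool_pos: [570.8, -116.8, 62.7]
tcp_rot: [-3.14, -0.0, 1.502]
contact_force: [-1.3, 0.2, -0.1]
grip_width: 31.9
finger_force: 0.0
```

Call:
servo_tool([
  [[0,0,0],[0,0,0]],
  [[0,0,0],[0,0,0]],
  [[0,0,0],[0,0,0]],
  [[0,0,0],[0,0,0]],
  [[0,0,0],[0,0,0]],
], fingers=0)

```text
time: 31.48
tool_pos: [571.5, -118.0, 63.8]
tcp_rot: [3.14, 0.001, 1.501]
contact_force: [0.1, -0.7, 4.4]
grip_width: 8.0
finger_force: 29.3
```

Call:
servo_tool([
  [[0,0,-0.005],[0,0,0]],
  [[0,0,-0.01],[0,0,0]],
  [[0,0,-0.02],[0,0,0]],
  [[0,0,-0.02],[0,0,0]],
  [[0,0,-0.03],[0,0,0]],
  [[0,0,-0.03],[0,0,0]],
  [[0,0,-0.02],[0,0,0]],
  [[0,0,0],[0,0,0]],
])

```text
time: 32.48
tool_pos: [571.5, -117.7, 199.8]
tcp_rot: [3.139, 0.0, 1.501]
contact_force: [-0.0, 0.4, -4.0]
grip_width: 8.1
finger_force: 29.5
```

Call:
servo_tool([
  [[0,0,0],[0,0,-5]],
  [[0,0,0],[0,0,-9]],
  [[0,0,0],[0,0,-9]],
  [[0,0,0],[0,0,-9]],
  [[0,0,0],[0,0,-9]],
  [[0,0,0],[0,0,-9]],
  [[0,0,0],[0,0,-9]],
  [[0,0,0],[0,0,-9]],
  [[0,0,0],[0,0,-9]],
  [[0,0,0],[0,0,-9]],
  [[0,0,0],[0,0,-9]],
  [[0,0,0],[0,0,-7]],
  [[0,0,0],[0,0,-4]],
  [[0,0,0],[0,0,0]],
])

```text
time: 34.22
tool_pos: [570.2, -117.3, 196.7]
tcp_rot: [3.14, -0.003, -2.933]
contact_force: [0.2, 0.3, -3.5]
grip_width: 7.7
finger_force: 29.5
```

Run:
```python
from h import *
plan((539.9,-315.4,200))
```

```text
t 34.23 p [ 570.2 -117.3  196.7] rpy [ 179.9   -0.2 -168. ] F [ 0.2  0.3 -3.5] w 7.7
  -> (539.9, -315.4, 200) [ 0.0707 -0.1875 -0.0034] rows 5
```

Call:
servo_tool([
  [[0.006,-0.015,0],[0,0,0]],
  [[0.0115,-0.03,0],[0,0,0]],
  [[0.0115,-0.03,0],[0,0,0]],
  [[0.0115,-0.03,0],[0,0,0]],
  [[0.0115,-0.03,0],[0,0,0]],
  [[0.0115,-0.03,0],[0,0,0]],
  [[0.007,-0.0225,0],[0,0,0]],
  [[0,0,0.01],[0,0,0]],
  [[0,0,0.01],[0,0,0]],
  [[0,0,0],[0,0,0]],
  [[0,0,0],[0,0,0]],
])

```text
time: 35.6
tool_pos: [541.5, -315.1, 178.4]
tcp_rot: [-3.142, 0.0, -2.931]
contact_force: [-0.2, 0.5, -3.7]
grip_width: 7.9
finger_force: 29.5
```

```bash
cat > ov.py <<'E'
from h import *
import sys
o=bot.get_obs(); plan((539.9,-315.4,160)); b=o['tool_pos'][2]-43.5; t=o['time']
s=np.array([551.5,-370.2]); a0=np.radians(-167); out=[]
for n in('top','side'):
    im=bot.capture(n)[:,:,::-1].copy(); cv2.imwrite(f'pics/{n}_{t:.2f}.png',im)
    c=proj(n,(540,-370,b+30)).astype(int)-[48,48]; k=4; v=cv2.resize(im[c[1]:c[1]+96,c[0]:c[0]+96],None,fx=k,fy=k,interpolation=cv2.INTER_CUBIC)
    pt=lambda q,col:cv2.circle(v,tuple(((proj(n,q)-c+.5)*k).round().astype(int).tolist()),2,col,-1)
    for a in np.radians(range(0,360,12)): pt((s[0]+60*np.cos(a),s[1]+60*np.sin(a),b+58),(0,0,255))
    pt((s[0]+71.5*np.cos(a0),s[1]+71.5*np.sin(a0),b+44),(255,255,0)); print(n,c); out.append(v)
cv2.imwrite(sys.argv[1],np.hstack(out))
E
python3 ov.py pics/v7.png
```

```text
t 35.6 p [ 541.5 -315.1  178.4] rpy [-180.     0.  -167.9] F [-0.2  0.5 -3.7] w 7.9
  -> (539.9, -315.4, 160) [0.0017 0.0001 0.0184] rows 1
top [426 132]
side [362 193]
```

View pics/v7.png

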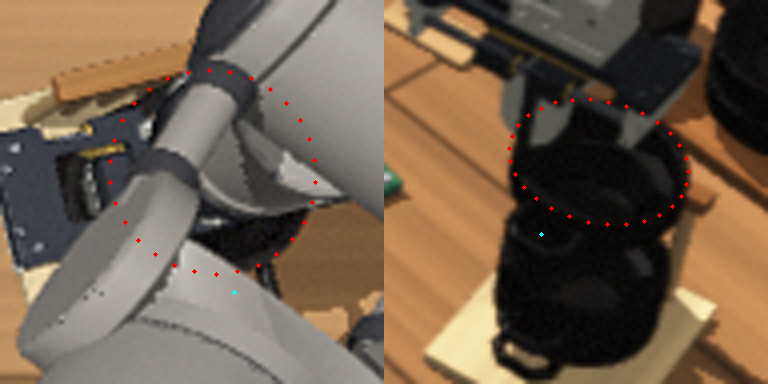

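Side view: held bowl's rim lines up with the predicted circle above the stack. The top view is largely hidden by the arm, but the visible rim and ear edges agree. I lower with force checks.

Call:
servo_tool([
  [[0.0012,0.0005,0.01],[0,0,0]],
  [[0,0,0.015],[0,0,0]],
  [[0,0,0.012],[0,0,0]],
  [[0,0,0.01],[0,0,0]],
  [[0,0,0.007],[0,0,0]],
  [[0,0,0],[0,0,0]],
  [[0,0,0],[0,0,0]],
])

```text
time: 36.58
tool_pos: [540.2, -315.8, 124.7]
tcp_rot: [-3.141, 0.001, -2.932]
contact_force: [-0.0, -0.8, -3.2]
grip_width: 7.1
finger_force: 29.5
```

Call:
servo_tool([
  [[0,0,0.002],[0,0,0]],
  [[0,0,0.002],[0,0,0]],
  [[0,0,0.002],[0,0,0]],
  [[0,0,0],[0,0,0]],
])

```text
time: 37.08
tool_pos: [539.8, -315.5, 118.0]
tcp_rot: [3.141, -0.0, -2.932]
contact_force: [0.9, 0.4, -4.0]
grip_width: 7.7
finger_force: 29.5
```

Call:
servo_tool([
  [[0,0,0.0015],[0,0,0]],
  [[0,0,0.0015],[0,0,0]],
  [[0,0,0],[0,0,0]],
])

```text
time: 37.45
tool_pos: [540.1, -315.7, 115.3]
tcp_rot: [-3.141, 0.0, -2.932]
contact_force: [1.0, -0.2, -1.6]
grip_width: 8.1
finger_force: 29.5
```

Call:
servo_tool([
  [[0,0,0.001],[0,0,0]],
  [[0,0,0.001],[0,0,0]],
  [[0,0,0],[0,0,0]],
])

```text
time: 37.83
tool_pos: [540.2, -315.8, 113.5]
tcp_rot: [-3.141, 0.001, -2.932]
contact_force: [1.2, 0.0, -2.5]
grip_width: 7.8
finger_force: 29.5
```

Call:
servo_tool([
  [[0,0,0.001],[0,0,0]],
  [[0,0,0.0005],[0,0,0]],
  [[0,0,0],[0,0,0]],
])

```text
time: 38.2
tool_pos: [540.2, -315.7, 112.0]
tcp_rot: [-3.141, 0.001, -2.932]
contact_force: [1.8, 0.5, 0.7]
grip_width: 7.6
finger_force: 29.4
```

Call:
servo_tool([
  [[0,0,0.001],[0,0,0]],
  [[0,0,0],[0,0,0]],
  [[0,0,0],[0,0,0]],
])

```text
time: 38.58
tool_pos: [540.3, -315.7, 111.2]
tcp_rot: [-3.141, 0.001, -2.932]
contact_force: [2.4, 0.3, 4.3]
grip_width: 7.8
finger_force: 29.5
```

Call:
servo_tool([
  [[0,0,0.0005],[0,0,0]],
  [[0,0,0],[0,0,0]],
])

```text
time: 38.83
tool_pos: [540.4, -315.8, 110.8]
tcp_rot: [-3.141, 0.001, -2.932]
contact_force: [2.4, 0.9, 5.4]
grip_width: 7.5
finger_force: 29.5
```

Call:
servo_tool([
  [[0,0,0],[0,0,0]],
  [[0,0,0],[0,0,0]],
  [[0,0,0],[0,0,0]],
  [[0,0,0],[0,0,0]],
], fingers=0.3)

```text
time: 39.33
tool_pos: [539.7, -315.6, 109.9]
tcp_rot: [3.141, -0.001, -2.932]
contact_force: [1.1, -0.2, 1.0]
grip_width: 27.6
finger_force: 0.0
```

Call:
servo_tool([
  [[0,0,-0.005],[0,0,0]],
  [[0,0,-0.015],[0,0,0]],
  [[0,0,-0.03],[0,0,0]],
  [[0,0,-0.04],[0,0,0]],
  [[0,0,-0.04],[0,0,0]],
  [[0.02,0.04,0],[0,0,0]],
  [[0.02,0.04,0],[0,0,0]],
  [[0.02,0.04,0],[0,0,0]],
  [[0.02,0.04,0],[0,0,0]],
  [[0.02,0.04,0],[0,0,0]],
  [[0,0.04,0],[0,0,0]],
  [[0,0.04,0],[0,0,0]],
  [[0,0.04,0],[0,0,0]],
  [[0,0.04,0],[0,0,0]],
  [[0,0,0],[0,0,0]],
])

```text
time: 41.2
tool_pos: [366.8, 17.5, 241.4]
tcp_rot: [-3.141, 0.002, -2.928]
contact_force: [0.2, -0.4, -0.2]
grip_width: 27.6
finger_force: 0.0
```

Run:
```python
from h import *
plan()
np.set_printoptions(precision=1,suppress=True)
im=bot.capture('top')[:,:,::-1].copy(); s=bot.capture('side')[:,:,::-1].copy()
print(bowl(im,(430,145,500,222),68))
k=5;out=[]
for n,i in(('top',im),('side',s)):
    c=proj(n,(540,-370,90)).astype(int)-[40,40]; v=cv2.resize(i[c[1]:c[1]+80,c[0]:c[0]+80],None,fx=k,fy=k,interpolation=cv2.INTER_CUBIC)
    v=(255*(v/255.)**.55).astype(np.uint8)
    for a in np.radians(range(0,360,12)): cv2.circle(v,tuple(((proj(n,(551.5+60*np.cos(a),-370.2+60*np.sin(a),126))-c+.5)*k).round().astype(int).tolist()),1,(0,0,255),-1)
    out.append(v)
cv2.imwrite('pics/v8.png',np.hstack(out))
```

```text
t 41.2 p [366.8  17.5 241.4] rpy [-1.800e+02  1.000e-01 -1.678e+02] F [ 0.2 -0.4 -0.2] w 27.6
(array([ 548.1, -368.8]), np.float64(-170.22873088617027), np.int64(69), np.float64(1.3593247048330146), np.float64(59.84129173073303), np.int64(30), np.float64(91.79720728765362))
```

View pics/v8.png

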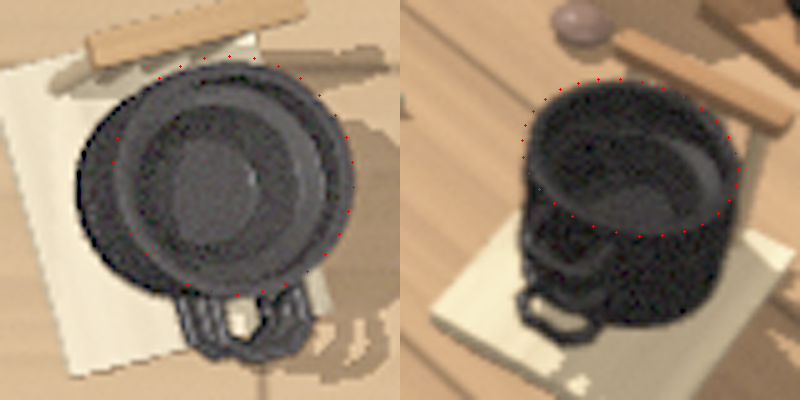

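The bowl is nested level and the three ears fan out only by perspective. The rim is within about 2 mm of the expected height and place. Handing in.

```bash
python3 -c "
from plant import bot
print(bot.close_job())"
```

```text
the job is handed in; nothing more can be done
None
```

I handed the job in, and no verdict came back: the bowl's ear was pulled to the red mark (12.1 N, held for more than a second), the handle was eased home, and by the last picture the bowl is nested level on the stack with its ear above the others, within about 2 mm.

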